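# Seat the lacquered tin in its display cradle and shut the case

### The arm

A 7-joint arm with a two-finger parallel gripper is mounted at the origin on the work surface. World frame = base frame: x ahead of the robot, y to its left, z up, the work surface at z = 0. Lengths are in m, angles in rad, forces in N, time in s.
With the tool pointing down it reaches from about 0.4 to 0.875 m from the base axis. Payload 19.3 kg.
Tool frame: the origin (TCP) lies at the very end of the fingers, on their centre line; the grasp point (between the pads) lies 19 mm behind it; z points along the fingers, y is the line along which they close (so a half turn about z gives the same grasp; the last joint's range is limited). The gripper opens to 85 mm and grips with 20 to 120 N. Pads are 22 mm wide; open, the fingers measure 114 mm over their backs; the gripper's body (76 mm by 85 mm) begins 54 mm behind the grasp point. The pads swing forward as they close: fully open they stand 13 mm farther back than shut.
Start: joints at [-1.27, 0.521, -0.036, 1.599, 0.021, 1.021, -0.113], TCP at [0.226, 0.583, 0.231] pointing down, gripper open.
Joint ranges: [-2.91, 2.91], [-0.3, 2.13], [-1.5, 1.42], [0.17, 2.43], [-1.26, 4.41], [0.16, 1.93], [-2.52, 2.52]. Speed limits (rad/s): [1.89, 1.89, 2.39, 2.39, 3.01, 3.01, 3.01].

### API

Orientations are given as [roll, pitch, yaw] about the fixed x, y, z axes, in that order (R = Rz(yaw) Ry(pitch) Rx(roll)).
In Python, from workcell import bot gives the robot as it stands.
- The arm moves only by the shell command python3 -m crank 'ROWS' [FORCE]. ROWS is a JSON object of lists of equal length, an entry for each row: "travel": the shift along the world's x, y, z in cm, a list of three; "turn": the turn, a rotation vector about the world's x, y, z in degrees, a list of three; "gripper": the closure, from 0 (fully open) to 1 (shut). A call has exactly 5 rows; each row is the pose to reach, as a shift and turn from the pose commanded when the call began; what a row does not reach only later rows make up. A row lasts 1/10 s, in which the tool goes at most 50 mm and 8.59 degrees, less where a joint would pass 70% of its speed; a pose out of reach is approached as far as the arm can. A call with a gripper value outside its range is refused whole. The fingers move at their own pace and stop on an object; FORCE is the grip in N (left out, the last holds). Time passes only in rows, so rows that repeat a pose let the fingers close, or fill a call up. It gives the time, the measured TCP pose, the force, the opening and the grip force at its end, in the units of the state.
- bot.observe(): the state, without advancing time (a new reading comes with each control period).
- bot.grab_frame(name): name is "side" or "top"; returns a dict with "pixels" (420x560x3 uint8, red, green, blue), "fx", "fy", "cx", "cy" (pixels), "extrinsics" (4x4, takes a point from world to camera coordinates). Camera axes: x right, y down, z forward; pixel columns grow to the right and rows downward; lengths in m; the calibration is good to about 2 mm. A picture is of the moment at which its call begins. There is no depth.
- bot.job_done(): hands the job in; it is judged then, once.
The state is a dict: "clock": time; "qpos": joint angles; "qd": joint speeds; "joint_efforts": joint torques, N m; "position": TCP position; "tool_rot": TCP orientation; "force": force on the tool from outside, world axes, zero at the start; "moment": the same for the moment, N m; "grip_width": finger opening in m; "finger_force": force on a finger pad.
Only numpy, scipy, OpenCV 4.12 (cv2) and the standard library are available. Lean on these libraries where they do the work, as an engineer would, in place of code of your own. Each camera call takes 0.05 s, during which the arm holds its last target. There are 200 camera calls.

### The job

Lay the red tin in the V-groove of the cradle in the display case, base end to the back, and slide it gently under the spring bail until it bears on both flanks of the groove and is pressed firmly against the back stop. Let it go there, then swing the case door shut. Leave the other exhibits in the case where they stand.

Things in the scene. Friction and masses are not known exactly. Their poses are not given: they have to be found in the camera images.
- tin: Red lacquered round tin, 42 mm in diameter, 110 mm long, about 0.22 kg, lying on its side. Origin at its centre; x runs along its axis from the lid end (gold disc, two gold rings near it) to the plain base end. It starts in the two notches of a low wooden rest, its axis 46 mm above the table; between the notches (24 mm either side of the middle) it is free to be gripped from above, 42 mm wide.
- tin_base (a point): Centre of the plain base end of the tin (the end that goes to the back stop), 55 mm from the tin's origin along its +x.
- cradle: Smoked acrylic V cradle on the case floor (z = 8 mm), 180 x 84 mm. Origin under the groove on its underside; +x along the groove to the back, z up. Level 90 degree groove, x = -95 to +85 mm, open in front, slippery: vertex at z = 14, flanks up to z = 32 at y = +-18. A tin in it has its axis at z = 43.7, y = 0, its top at 64.7. Fingertips beside or in front of it stay above z = 34.
- bail_roller (a point): Underside of the roller of the sprung wire bail over the groove, cradle x = +25, 3 mm lower than a seated tin's top; its lead-in tongue reaches forward to x = +2 and up to z = 84. So lay the tin with its base in front of x = -5, then push its lid end. The base lifts the bail at some 4 to 12 N of push; sliding on under it takes 2 to 9 N. Bearings: x = 50 to 66, y = +-48, z to 52.
- stop_foremost (a point): Foremost place of the back stop's face (cradle x = +44, axis height; axes as the cradle's). The stop is a soft silicone bumper, 18 mm across, 6 mm thick (gives about 1 mm per 8 N), on a rigid brass plate facing -x. It is locked with its face anywhere from 0 to 26 mm behind this point; that is not measured and has to be felt as a steady rise of the push beyond the sliding force.
- door (a joint): Clear swing door in the left half of the case's front: its opening angle, 0 = shut, it opens towards the robot to 1.9 rad. Panel 5 mm thick, 209 mm wide, its bottom 10 mm and its top 98 mm above the table; a knob stands 35 mm out in front, 30 mm from the free edge, 68 mm above the table. It stays where it is left (about 0.03 N m to turn).
- door_hinge (a point): On the door's upright hinge line, which is the left end (+y side) of the door, in the panel's front face, 54 mm above the table. The point's axes turn with the door: its -y runs from the hinge along the panel to the free edge, its -x points out of the front face.
- teacup: White porcelain cup in the right half of the case, 74 mm across, 62 mm high; origin at the centre of its underside. To be left alone.
- whisk_holder: Small bamboo whisk holder in the right half of the case, 52 mm across, 75 mm high; origin at the centre of its underside. To be left alone.
- cake_box: Silver aluminium cake box in the right half of the case, 104 x 134 mm, 59 mm high; origin at the centre of its underside. To be left alone. The case walls, 260 x 430 mm outside, are clear and reach 100 mm above the table; its top panel is off.
Not all that is in view belongs to the job. What is meant by the tin is not black or turquoise, and is the larger of those in its own colour.

How it is judged:
By the outcome, as a careful person would: the job done as asked, in the order asked, and still so for the second after the job is handed in, with the robot touching nothing.
It also fails if it takes over 72 s, if anything falls off the work surface, if the arm or the gripper's body presses on something with over 40 N, if the wrist force passes 120 N, or if a joint passes its speed limit or range.

## Working session

There is one attempt and no reset: what is moved stays moved. The work goes in short steps, Python scripts to look and compute and a shell command to move; the robot and the scene stay as the last step left them, time stands still between calls to the robot, and variables do not carry over. Pictures are saved under pics/ and viewed, at most 10 in all, crops included, and the job is handed in when it is done.

```bash
mkdir -p pics; ls; cat > h.py <<'E'
import numpy as np, cv2
from workcell import bot
def snap(name,out):
    f=bot.grab_frame(name); cv2.imwrite(f'pics/{out}.png',f['pixels'][:,:,::-1])
    np.savez(f'pics/{out}.npz',**{k:f[k] for k in('fx','fy','cx','cy','extrinsics','pixels')}); return f
def ray(f,u,v,z):
    E=np.array(f['extrinsics']);R,t=E[:3,:3],E[:3,3];c=-R.T@t
    d=R.T@np.array([(u-f['cx'])/f['fx'],(v-f['cy'])/f['fy'],1]); return c+d*(z-c[2])/d[2]
def proj(f,p):
    E=np.array(f['extrinsics']);q=E[:3,:3]@np.array(p)+E[:3,3]; return np.array([f['fx']*q[0]/q[2]+f['cx'],f['fy']*q[1]/q[2]+f['cy']])
def crop(src,out,u0,u1,v0,v1,s):
    im=cv2.imread(f'pics/{src}.png')[v0:v1,u0:u1]; cv2.imwrite(f'pics/{out}.png',cv2.resize(im,None,fx=s,fy=s,interpolation=cv2.INTER_CUBIC))
E
python3 - <<'E'
from h import *
import numpy as np
for n in('top','side'):
    f=snap(n,n+'0'); E=np.array(f['extrinsics']); print(n,f['fx'],f['cx'],f['cy'],-E[:3,:3].T@E[:3,3],E[:3,:3].round(2).tolist())
print(bot.observe())
E
```

```text
pics
top 466.8294778473783 279.4301641782242 207.78694225253435 [0.23255966 0.00296737 1.42256086] [[0.0, -1.0, 0.02], [-0.98, -0.01, -0.18], [0.18, -0.02, -0.98]]
side 492.0691585497512 281.16249819720423 213.4138474955383 [ 0.04706939 -0.89069473  0.83201206] [[0.89, -0.46, -0.02], [-0.29, -0.53, -0.79], [0.35, 0.71, -0.61]]
{'clock': 0.1, 'qpos': array([-1.27018982,  0.52196291, -0.03634035,  1.59990811,  0.0212026 ,
        1.0210794 , -0.11283705]), 'qd': array([ 0.0011464 , -0.00315954,  0.00131102,  0.0001093 ,  0.0019555 ,
       -0.00090029, -0.00131817]), 'joint_efforts': array([ 3.76084121e-03, -9.28490281e+01,  1.98378973e+00, -3.70535767e+01,
        1.80742680e-02,  5.30915248e-03,  2.31494568e-05]), 'position': array([0.22640267, 0.58225677, 0.2307932 ]), 'tool_rot': array([-3.14062184e+00,  6.17583660e-05,  2.77074993e+00]), 'force': array([-0.13245515, -0.29719793, -1.14132383]), 'moment': array([-0.0818651 ,  0.0495766 ,  0.08843026]), 'finger_force': 0.0, 'grip_width': 0.0854923009946168}
```

View pics/top0.png

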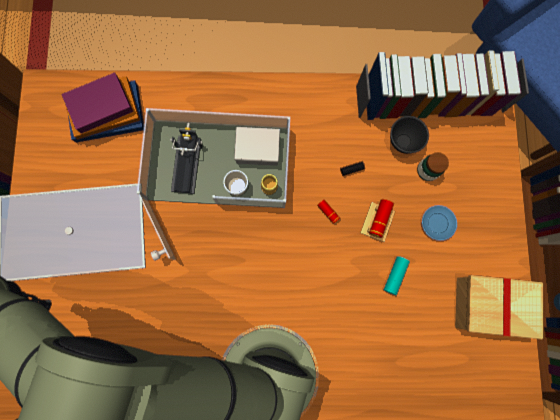

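View pics/side0.png

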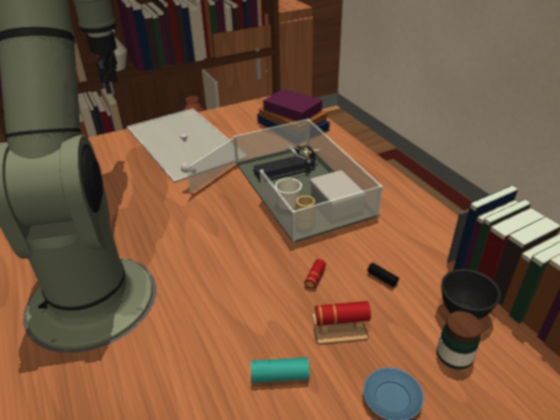

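Top: candidates for the tin are the large red one in the wooden rest (381,218), the small red (328,211), black (352,168) and turquoise (397,275). I choose the one at (381,218), which is larger and in the rest. The case is at (215,158), with the cradle at (186,165) and the door open at about (160,230).

```bash
python3 - <<'E'
from h import *
crop('top0','c_tin',355,405,190,245,10)
crop('top0','c_case',130,230,105,275,3.5) if 0 else crop('top0','c_case',130,300,100,275,3.4)
crop('side0','c_side',170,390,110,250,3.5)
E
```

```text
(no output)
```

View pics/c_tin.png

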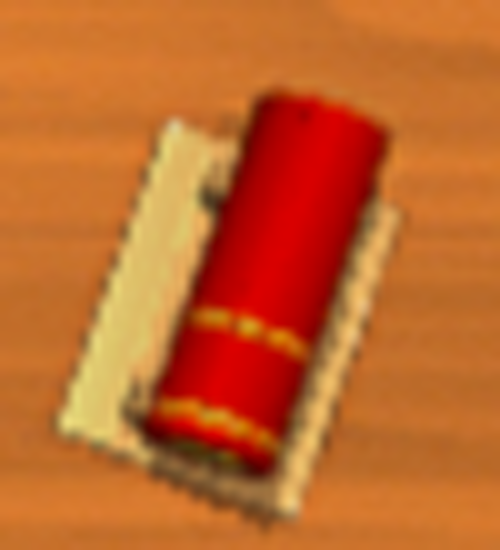

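View pics/c_case.png

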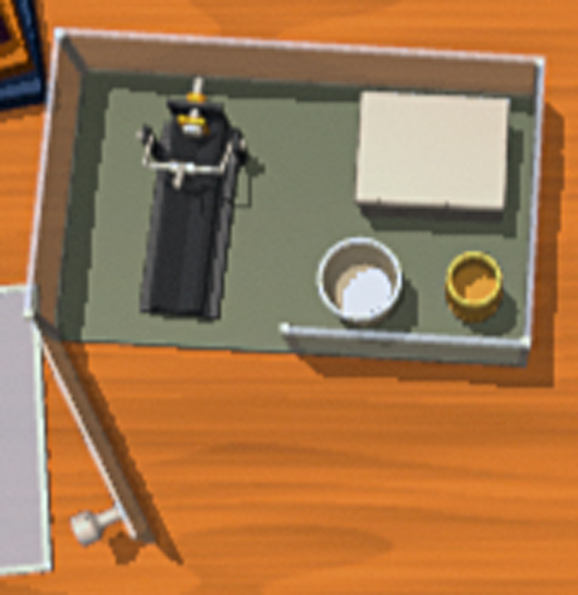

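View pics/c_side.png

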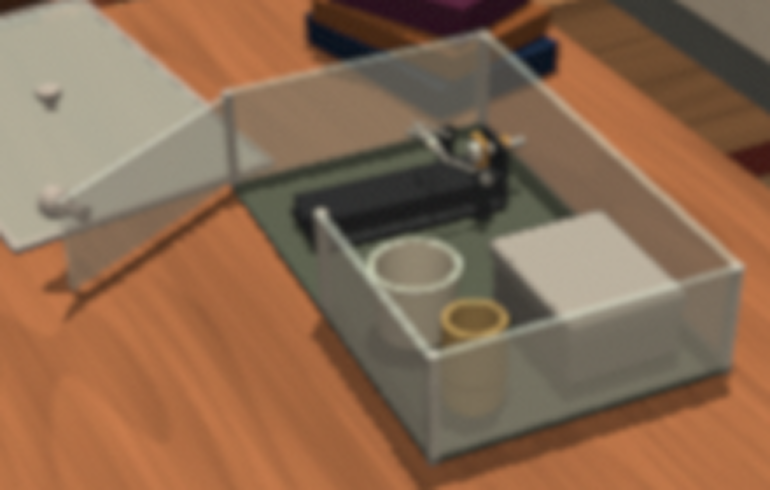

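Top crop: the large red tin lies with its lid (gold rings) at the bottom (210,455) and its plain base at the top (325,110), so the choice holds. In the case crop, the cradle front is at (142–218,315), bail tongue (178,180), back stop about (190,125), hinge (40,325), and the door's free edge (140,535) with its knob (88,527). Next: the tin fit and an enlarged, brightened view of the cradle.

```bash
cat >> h.py <<'E'
def load(n): return dict(np.load(f'pics/{n}.npz'))
def cyl(x,y,yaw,z,r=.021,L=.055):
    a=np.linspace(0,2*np.pi,40);o=[]
    for s in(-L,L):
        for t in a: o.append([x+s*np.cos(yaw)-r*np.cos(t)*np.sin(yaw),y+s*np.sin(yaw)+r*np.cos(t)*np.cos(yaw),z+r*np.sin(t)])
    return np.array(o)
E
python3 - <<'E'
from h import *
from scipy.optimize import minimize
S=4
fs=[load('top0'),load('side0')]; boxes=[(360,400,190,245),(305,380,290,335)]
tg=[]
for f,b in zip(fs,boxes):
    im=f['pixels'].astype(int); m=((im[...,0]>90)&(im[...,1]<60)&(im[...,2]<60)).astype(np.uint8)
    mm=np.zeros_like(m);mm[b[2]:b[3],b[0]:b[1]]=m[b[2]:b[3],b[0]:b[1]]
    n,l,st,c=cv2.connectedComponentsWithStats(mm); print(st[1:],c[1:])
    pts=np.argwhere(mm)[:,::-1].astype(np.float32); h=cv2.convexHull(pts); t=np.zeros((420*S,560*S),np.uint8)
    cv2.fillConvexPoly(t,np.round((h+0)*S+S/2).astype(int),1); t=cv2.dilate(t,np.ones((S,S))); tg.append(t)
def iou(p,i):
    q=np.array([proj(fs[i],x) for x in cyl(p[0],p[1],p[2],.046)],np.float32); h=cv2.convexHull(q); t=np.zeros((420*S,560*S),np.uint8)
    cv2.fillConvexPoly(t,np.round(h*S+S/2).astype(int),1); return (t&tg[i]).sum()/(t|tg[i]).sum()
p0=[*ray(fs[0],381,218,.046)[:2],-.3]; print(p0)
for ii in([0],[1],[0,1]):
    r=minimize(lambda p:-sum(iou(p,i) for i in ii),p0,method='Nelder-Mead',options=dict(initial_simplex=[p0,[p0[0]+.01,p0[1],p0[2]],[p0[0],p0[1]+.01,p0[2]],[p0[0],p0[1],p0[2]+.1]]))
    print(ii,r.x,-r.fun)
a=cv2.imread('pics/top0.png')[115:205,160:215]; b=cv2.imread('pics/side0.png')[135:185,245:325]
g=lambda x,s:cv2.resize((255*(x/255.)**.55).astype(np.uint8),None,fx=s,fy=s,interpolation=cv2.INTER_CUBIC)
a=g(a,6);b=g(b,5.5); o=np.zeros((600,800,3),np.uint8); o[:a.shape[0],:a.shape[1]]=a; o[:b.shape[0],340:340+b.shape[1]]=b; cv2.imwrite('pics/c_crad.png',o)
E
```

```text
[[370 199  24  35 428]
 [369 231  14   7  33]] [[382.1728972  215.18457944]
 [375.87878788 233.84848485]]
[[315 302  56  24 846]] [[344.77895981 312.0070922 ]]
[np.float64(0.4593108590811657), np.float64(-0.3359587448702599), -0.3]
[0] [ 0.45874305 -0.33686447 -0.37175826] 0.9677208999021846
[1] [ 0.45897723 -0.33561662 -0.38012174] 0.9536115569823435
[0, 1] [ 0.4591282  -0.3359077  -0.36761297] 1.9162254856444378
```

View pics/c_crad.png

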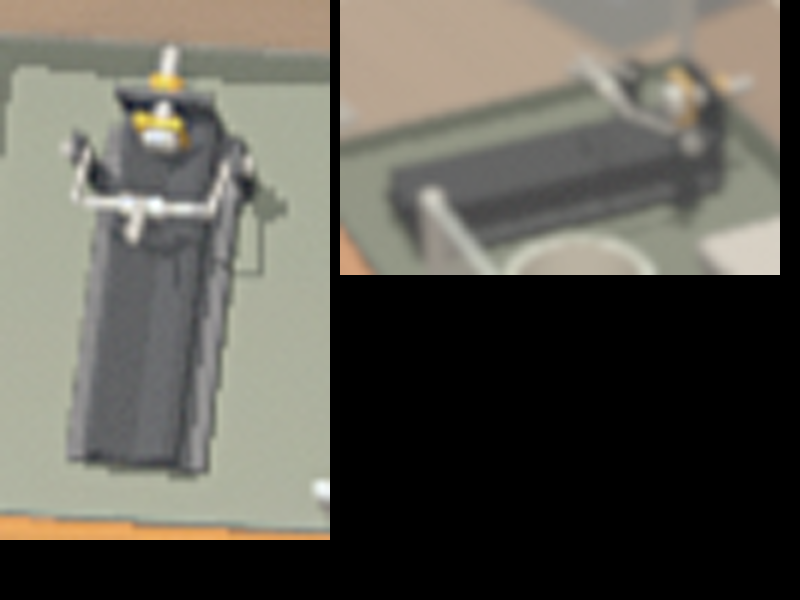

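The tin fit is good in both views. The cradle shows its front edge at crop (68–208,465), tongue tip (133,240), bumper (158,140), rod end (170,48), and bearings (75,145)/(240,160). I'll turn these into world points.

```bash
python3 - <<'E'
from h import *
f=load('top0');s=load('side0')
P=lambda u,v,z:(ray(f,160+u/6-.5+.08,115+v/6-.42,z)*1000).round(1)
for n,u,v,z in[('tongue tip',133,240,.092),('roller/bail L',85,205,.074),('bail R',213,210,.074),('bumper',158,140,.052),('rod end',170,48,.052),('frontL',68,460,.040),('frontR inner',195,470,.040),('frontRbase',208,470,.008),('vertex front',145,465,.022),('bearL',75,145,.055),('bearR',240,160,.055)]: print(n,P(u,v,z))
Q=lambda u,v,z:(ray(f,130+u/3.4-.35,100+v/3.4-.35,z)*1000).round(1)
for n,u,v,z in[('case BL',60,33,.1),('BR',543,62,.1),('FR',528,345,.1),('post',285,330,.1),('hinge',36,318,.1),('free edge top',140,535,.098),('knob',84,527,.068),('teacup top',360,280,.070),('whisk top',474,285,.083)]: print(n,Q(u,v,z))
# profile at plane z=.040 
c=np.array(P(131,465,.040)[:2])/1000
im=cv2.cvtColor(f['pixels'],cv2.COLOR_RGB2GRAY).astype(np.float32)
best=[]
for yaw in np.radians(np.arange(-14,15,2)):
    d=np.array([np.cos(yaw),np.sin(yaw)]);n=np.array([-np.sin(yaw),np.cos(yaw)])
    w=np.arange(-50,51,2)/1000; l=np.arange(.005,.09,.003)
    g=np.array([[proj(f,[*(c+d*a+n*b),.040]) for b in w] for a in l],np.float32)
    v=cv2.remap(im,g[...,0],g[...,1],cv2.INTER_LINEAR).mean(0); best.append((np.abs(np.diff(v)**2).sum(),yaw,v))
b=max(best,key=lambda t:t[0]); print([(round(np.degrees(t[1])),int(t[0])) for t in best]); print(c);print([(int(x),int(y)) for x,y in zip(np.arange(-50,51,2),b[2])])
S=lambda u,v,z:(ray(s,u,v,z)*1000).round(1)
print('side knob',S(170+52/3.5,110+200/3.5,.068),'hinge top',S(170+227/3.5,110+95/3.5,.1),'free edge top',S(170+68/3.5,110+205/3.5,.098),'front far corner',S(254.1,166.3,.04))
E
```

```text
tongue tip [637.8 258.7  92. ]
roller/bail L [661.2 286.7  74. ]
bail R [659.2 223.   74. ]
bumper [703.  255.8  52. ]
rod end [752.4 251.5  52. ]
frontL [538.5 296.6  40. ]
frontR inner [533.8 232.9  40. ]
frontRbase [540.8 231.5   8. ]
vertex front [540.1 261.3  22. ]
bearL [698.9 297.1  55. ]
bearR [691.8 213.4  55. ]
case BL [774.4 364.7 100. ]
BR [752.3 -58.6 100. ]
FR [498.3 -45.3 100. ]
post [509.9 161.  100. ]
hinge [518.9 371.4 100. ]
free edge top [336.2 276.2  98. ]
knob [345.1 329.9  68. ]
teacup top [561.3 100.5  70. ]
whisk top [554.4   0.9  83. ]
[(-14, 1269), (-12, 1468), (-10, 1942), (-8, 2939), (-6, 4149), (-4, 4164), (-2, 2947), (0, 2041), (2, 1494), (4, 1250), (6, 1144), (8, 989), (10, 858), (12, 776), (14, 665)]
[0.5361 0.265 ]
[(-50, 127), (-48, 128), (-46, 129), (-44, 130), (-42, 125), (-40, 97), (-38, 66), (-36, 73), (-34, 88), (-32, 90), (-30, 77), (-28, 55), (-26, 42), (-24, 32), (-22, 32), (-20, 40), (-18, 44), (-16, 47), (-14, 51), (-12, 53), (-10, 53), (-8, 53), (-6, 53), (-4, 54), (-2, 51), (0, 47), (2, 45), (4, 45), (6, 45), (8, 45), (10, 45), (12, 44), (14, 44), (16, 44), (18, 44), (20, 45), (22, 50), (24, 60), (26, 77), (28, 87), (30, 90), (32, 94), (34, 111), (36, 126), (38, 129), (40, 129), (42, 128), (44, 128), (46, 128), (48, 128), (50, 128)]
side knob [344.  333.6  68. ] hinge top [522.3 374.  100. ] free edge top [341.2 272.1  98. ] front far corner [541.2 281.1  40. ]
```

Tin: centre (0.459, -0.336), yaw -0.37 rad, and the tool is already aligned with it. Cradle: origin about (0.636, 0.259), yaw about -4.3°. Door: open about 1.0 rad, hinge (0.519, 0.372). Moving out to the right now.

```bash
python3 -m crank '{"travel":[[4.2,-2.5,0],[8.4,-5,0],[12.6,-7.5,0],[16.8,-10,0],[21,-12.5,0]],"turn":[[0,0,0],[0,0,0],[0,0,0],[0,0,0],[0,0,0]],"gripper":[0,0,0,0,0]}' 40
python3 -m crank '{"travel":[[1,-4.9,0],[2,-9.8,0],[3,-14.7,0],[3,-19.7,0],[3,-24.7,0]],"turn":[[0,0,0],[0,0,0],[0,0,0],[0,0,0],[0,0,0]],"gripper":[0,0,0,0,0]}'
python3 -m crank '{"travel":[[0,-5,0],[0,-10,0],[0,-15,0],[0,-20,0],[0,-25,0]],"turn":[[0,0,0],[0,0,0],[0,0,0],[0,0,0],[0,0,0]],"gripper":[0,0,0,0,0]}'
```

```text
clock: 0.6
position: [0.4379, 0.4561, 0.2311]
tool_rot: [-3.141, -0.0, 2.771]
force: [1.1, 1.2, 0.2]
grip_width: 0.0854
finger_force: 0.0
clock: 1.1
position: [0.4662, 0.2084, 0.2311]
tool_rot: [-3.141, -0.0, 2.77]
force: [1.5, -0.2, 0.8]
grip_width: 0.0851
finger_force: 0.0
clock: 1.6
position: [0.466, -0.0414, 0.2314]
tool_rot: [3.141, 0.0, 2.771]
force: [2.6, 0.1, -0.3]
grip_width: 0.0854
finger_force: 0.0
```

```bash
python3 -m crank '{"travel":[[0,-5,0],[0,-10,0],[-0.2,-15,0],[-0.4,-20,0],[-0.7,-25,0]],"turn":[[0,0,0],[0,0,0],[0,0,0],[0,0,0],[0,0,0]],"gripper":[0,0,0,0,0]}'
python3 -m crank '{"travel":[[0,-2.5,-2],[0,-4.5,-5],[0,-4.5,-8],[0,-4.5,-11],[0,-4.5,-12]],"turn":[[0,0,0],[0,0,0],[0,0,0],[0,0,0],[0,0,0]],"gripper":[0,0,0,0,0]}'
python3 - <<'E'
from h import *
snap('top','top1'); s=bot.observe(); print(s['position'],s['tool_rot'])
crop('top1','c_grasp',335,425,180,260,7)
E
```

```text
clock: 2.1
position: [0.4591, -0.2912, 0.2312]
tool_rot: [3.142, -0.0, 2.771]
force: [0.5, -0.3, 0.0]
grip_width: 0.0851
finger_force: 0.0
clock: 2.6
position: [0.4582, -0.3335, 0.1086]
tool_rot: [3.141, -0.004, 2.771]
force: [-0.4, 0.7, 0.4]
grip_width: 0.0854
finger_force: 0.0
[ 0.4583647  -0.33347879  0.10862275] [ 3.14103104 -0.00398538  2.77089962]
```

View pics/c_grasp.png

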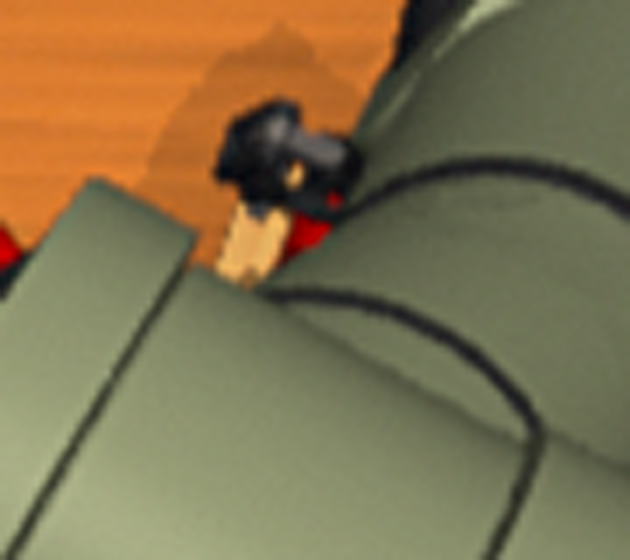

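The top view is mostly hidden by the arm. The open fingers sit over the rest at about (255,170), consistent with the fit. Descending and gripping.

```bash
python3 -m crank '{"travel":[[0,-0.1,-2.5],[0,-0.1,-5],[0,-0.1,-6.5],[0,-0.1,-7.3],[0,-0.1,-7.3]],"turn":[[0,0,0],[0,0,0],[0,0,0],[0,0,0],[0,0,0]],"gripper":[0,0,0,0,0]}'
python3 -m crank '{"travel":[[0,0,0],[0,0,0],[0,0,0],[0,0,0],[0,0,0]],"turn":[[0,0,0],[0,0,0],[0,0,0],[0,0,0],[0,0,0]],"gripper":[0.25,0.4,0.6,0.7,0.7]}' 40
```

```text
clock: 3.15
position: [0.4595, -0.3353, 0.0382]
tool_rot: [3.142, -0.001, 2.771]
force: [-0.1, 0.6, 0.1]
grip_width: 0.0853
finger_force: 0.0
clock: 3.65
position: [0.4597, -0.3359, 0.0392]
tool_rot: [-3.141, 0.001, 2.77]
force: [-2.5, -1.3, 9.1]
grip_width: 0.0407
finger_force: 39.1
```

Width is 40.7 mm with 9 N upward, so the pads probably bear above the axis. Regripping a little lower.

```bash
python3 -m crank '{"travel":[[0,0,0],[0,0,0],[0,0,-0.2],[0,0,-0.3],[0,0,-0.3]],"turn":[[0,0,0],[0,0,0],[0,0,0],[0,0,0],[0,0,0]],"gripper":[0.35,0.3,0.3,0.3,0.3]}' 40
python3 -m crank '{"travel":[[0,0,0],[0,0,0],[0,0,0],[0,0,0],[0,0,0]],"turn":[[0,0,0],[0,0,0],[0,0,0],[0,0,0],[0,0,0]],"gripper":[0.4,0.5,0.6,0.7,0.7]}' 40
```

```text
clock: 4.15
position: [0.4594, -0.3352, 0.035]
tool_rot: [3.142, -0.0, 2.771]
force: [0.8, 0.1, 0.3]
grip_width: 0.06
finger_force: 0.0
clock: 4.65
position: [0.4593, -0.3357, 0.0355]
tool_rot: [-3.141, 0.0, 2.77]
force: [-2.7, -1.2, 6.2]
grip_width: 0.0406
finger_force: 39.8
```

Same width, so it is just pad give. Lifting.

```bash
python3 -m crank '{"travel":[[0,0,0.5],[0,0,1.5],[0,0,3.5],[0,0,6.5],[0,0,10]],"turn":[[0,0,0],[0,0,0],[0,0,0],[0,0,0],[0,0,0]],"gripper":[0.7,0.7,0.7,0.7,0.7]}'
python3 -m crank '{"travel":[[0,2.5,4],[0.5,5.5,7],[1,9.5,9],[1.5,14,10],[2,18.5,10]],"turn":[[0,0,2],[0,0,5],[0,0,8],[0,0,11],[0,0,14]],"gripper":[0.7,0.7,0.7,0.7,0.7]}'
python3 - <<'E'
from h import *
snap('side','side1'); snap('top','top1b'); s=bot.observe(); print(s['position'],s['tool_rot'],s['force'])
crop('side1','c_lift',180,460,130,340,2.8)
E
```

```text
clock: 5.15
position: [0.459, -0.3348, 0.1364]
tool_rot: [3.141, -0.001, 2.771]
force: [0.6, 0.5, -1.4]
grip_width: 0.0405
finger_force: 40.9
clock: 5.65
position: [0.4799, -0.1488, 0.2375]
tool_rot: [-3.141, 0.003, 3.017]
force: [2.0, 0.2, -3.4]
grip_width: 0.0408
finger_force: 41.1
[ 0.48033041 -0.1444093   0.23632322] [3.13937824e+00 1.06625011e-03 3.02415992e+00] [ 0.25911804 -1.5285964  -2.82055243]
```

View pics/c_lift.png

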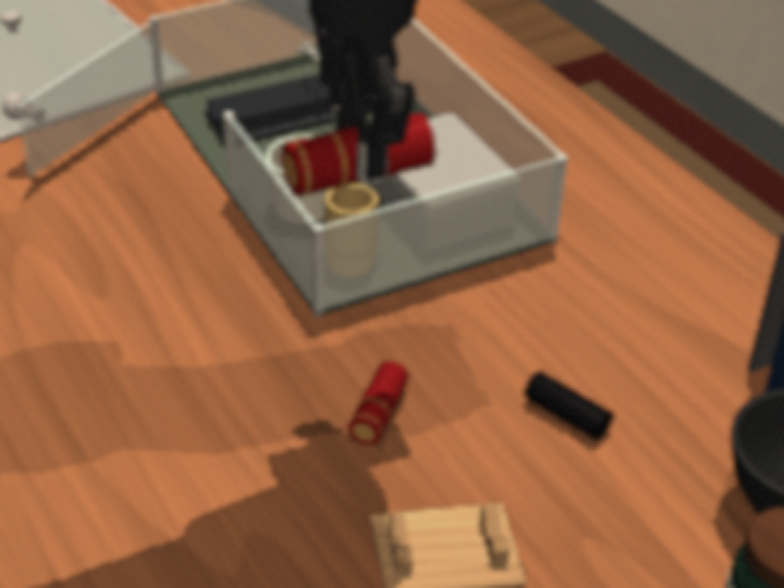

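The tin is held level, with its lid end left at (290,170) and base right at (425,145). I'll fit it for its offset in the grasp.

```bash
python3 - <<'E'
from h import *
from scipy.optimize import minimize
f=load('side1'); im=f['pixels'].astype(int)
m=((im[...,0]>90)&(im[...,1]<65)&(im[...,2]<65)).astype(np.uint8); mm=np.zeros_like(m); mm[165:205,275:340]=m[165:205,275:340]
S=4;h=cv2.convexHull(np.argwhere(mm)[:,::-1].astype(np.float32));T=np.zeros((1680,2240),np.uint8);cv2.fillConvexPoly(T,np.round(h*S+S/2).astype(int),1);T=cv2.dilate(T,np.ones((S,S)))
def iou(p):
    q=np.array([proj(f,x) for x in cyl(p[0],p[1],-.117,p[2])],np.float32);t=np.zeros_like(T);cv2.fillConvexPoly(t,np.round(cv2.convexHull(q)*S+S/2).astype(int),1);return (t&T).sum()/(t|T).sum()
for z in(.2475,.250):
    r=minimize(lambda p:-iou([p[0],p[1],z]),[.48,-.146],method='Nelder-Mead',options=dict(initial_simplex=[[.48,-.146],[.49,-.146],[.48,-.136]])); print(z,r.x,-r.fun)
u=np.array([np.cos(np.radians(-4.3)),np.sin(np.radians(-4.3))]);o=np.array([.636,.2588])
for L in(-62,-64,-118-12): print(L,o+u*L/1000)
E
python3 -m crank '{"travel":[[0.5,4.5,0],[1.5,9,0],[2.5,13.5,0],[3.5,18,0],[4.5,22.5,0]],"turn":[[0,0,1],[0,0,2],[0,0,3],[0,0,3],[0,0,3]],"gripper":[0.7,0.7,0.7,0.7,0.7]}'
python3 -m crank '{"travel":[[0.5,3.5,0],[1,7,0],[1.5,11,0],[2.5,14.5,0],[3,17.5,0]],"turn":[[0,0,0],[0,0,0],[0,0,0],[0,0,0],[0,0,0]],"gripper":[0.7,0.7,0.7,0.7,0.7]}'
```

```text
0.2475 [ 0.48160522 -0.14634912] 0.9223212245830478
0.25 [ 0.48267822 -0.14912012] 0.9136438232131742
-62 [0.57417452 0.26344868]
-64 [0.57218015 0.26359864]
-130 [0.50636593 0.26854723]
clock: 6.25
position: [0.5244, 0.0766, 0.236]
tool_rot: [3.142, 0.0, 3.067]
force: [1.6, -0.0, -3.3]
grip_width: 0.0407
finger_force: 41.5
clock: 6.75
position: [0.5545, 0.2517, 0.2358]
tool_rot: [3.141, 0.0, 3.068]
force: [0.6, -1.0, -3.1]
grip_width: 0.0405
finger_force: 41.5
```

```bash
python3 -m crank '{"travel":[[0.8,0.6,-2],[1.6,1.2,-6],[1.6,1.2,-10],[1.6,1.2,-14],[1.6,1.2,-16]],"turn":[[0,0,0],[0,0,0],[0,0,0],[0,0,0],[0,0,0]],"gripper":[0.7,0.7,0.7,0.7,0.7]}'
python3 -m crank '{"travel":[[0,0,-0.5],[0,0,-1],[0,0,-1.5],[0,0,-1.8],[0,0,-2.1]],"turn":[[0,0,0],[0,0,0],[0,0,0],[0,0,0],[0,0,0]],"gripper":[0.7,0.7,0.7,0.7,0.7]}'
python3 - <<'E'
from h import *
snap('side','side2'); snap('top','top2'); s=bot.observe(); print(s['position'],s['tool_rot'],s['force'],s['moment'])
a=cv2.imread('pics/side2.png')[105:215,200:330]; b=cv2.imread('pics/top2.png')[110:270,130:300]
a=cv2.resize(a,None,fx=3.4,fy=3.4,interpolation=2);b=cv2.resize(b,(350,330),interpolation=2); o=np.zeros((400,800,3),np.uint8);o[:a.shape[0],:a.shape[1]]=a;o[:330,445:795]=b;cv2.imwrite('pics/c_lay.png',o)
E
```

```text
clock: 7.25
position: [0.569, 0.261, 0.0725]
tool_rot: [-3.139, -0.003, 3.068]
force: [-0.2, -0.4, -3.1]
grip_width: 0.0405
finger_force: 41.4
clock: 7.75
position: [0.5709, 0.2619, 0.0549]
tool_rot: [3.141, 0.001, 3.067]
force: [0.1, 0.0, -3.2]
grip_width: 0.0404
finger_force: 41.4
[0.57054703 0.26173598 0.05440766] [3.14149890e+00 1.41812382e-04 3.06744096e+00] [-0.2457543  -0.7758014  -2.90392393] [ 0.02028981 -0.00159244  0.01790022]
```

View pics/c_lay.png

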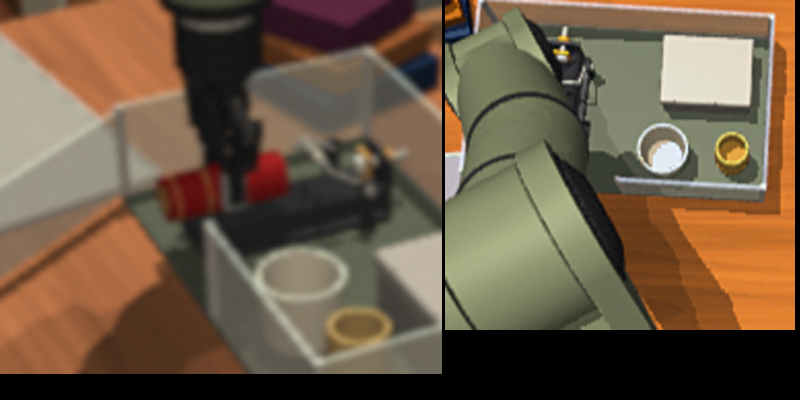

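The tin hovers over the groove in line with it, base end (285,175) in front of the tongue (305,145). I'll shift +2 mm in y and lower in small steps.

```bash
python3 -m crank '{"travel":[[0,0.1,-0.3],[0,0.2,-0.6],[0,0.2,-0.8],[0,0.2,-1.0],[0,0.2,-1.1]],"turn":[[0,0,0],[0,0,0],[0,0,0],[0,0,0],[0,0,0]],"gripper":[0.7,0.7,0.7,0.7,0.7]}'; python3 -c "
from workcell import bot
s=bot.observe();print(s['position'],s['force'],s['moment'])"
```

```text
clock: 8.35
position: [0.5707, 0.2643, 0.0434]
tool_rot: [3.141, 0.0, 3.068]
force: [-1.0, 3.1, 4.5]
grip_width: 0.0405
finger_force: 42.2
[0.57066677 0.26428041 0.04337835] [-0.95707589  3.07474133  4.45388668] [ 0.77125334  0.19440751 -0.06169565]
```

Touching, mainly on the right flank (+y reaction). Nudging left and down.

```bash
python3 -m crank '{"travel":[[0,0.05,0],[0,0.1,0],[0,0.1,-0.05],[0,0.1,-0.1],[0,0.1,-0.1]],"turn":[[0,0,0],[0,0,0],[0,0,0],[0,0,0],[0,0,0]],"gripper":[0.7,0.7,0.7,0.7,0.7]}'; python3 -c "
from workcell import bot
s=bot.observe();print(s['position'],s['force'],s['moment'])"
```

```text
clock: 8.85
position: [0.5707, 0.2651, 0.0425]
tool_rot: [3.141, 0.0, 3.068]
force: [1.0, 3.7, 2.1]
grip_width: 0.0407
finger_force: 42.2
[0.570663   0.26513993 0.04250351] [1.03417954 3.65976274 2.10427839] [ 0.84659026 -0.01110626 -0.11982023]
```

```bash
python3 -m crank '{"travel":[[0,0.1,0],[0,0.2,0],[0,0.2,-0.05],[0,0.2,-0.1],[0,0.2,-0.1]],"turn":[[0,0,0],[0,0,0],[0,0,0],[0,0,0],[0,0,0]],"gripper":[0.7,0.7,0.7,0.7,0.7]}'; python3 -c "
from workcell import bot
s=bot.observe();print(s['position'],s['force'],s['moment'])"
```

```text
clock: 9.35
position: [0.5704, 0.2662, 0.0417]
tool_rot: [-3.141, -0.0, 3.067]
force: [-4.6, -3.3, 11.7]
grip_width: 0.0403
finger_force: 43.1
[0.57035035 0.26618214 0.04173293] [-4.5970926  -3.32915083 11.69949597] [-0.61769361  0.94383836 -0.2789055 ]
```

Both flanks now bear (Fy reversed, Fz up). Releasing.

```bash
python3 -m crank '{"travel":[[0,0,0],[0,0,0.05],[0,0,0.1],[0,0,0.1],[0,0,0.1]],"turn":[[0,0,0],[0,0,0],[0,0,0],[0,0,0],[0,0,0]],"gripper":[0.4,0.3,0.3,0.3,0.3]}'
python3 -m crank '{"travel":[[0,0,1.5],[0,0,4.5],[0,0,8],[-2.5,0,10],[-6,0,10.5]],"turn":[[0,0,0],[0,0,0],[0,0,0],[0,0,0],[0,0,0]],"gripper":[0.3,0.3,0.3,0.5,1]}'
python3 - <<'E'
from h import *
from scipy.optimize import minimize
f=snap('side','side3'); snap('top','top3'); s=bot.observe(); print(s['position'],s['tool_rot'],s['force'])
a=cv2.imread('pics/side3.png')[105:215,200:330]; b=cv2.imread('pics/top3.png')[110:270,130:300]
a=cv2.resize(a,None,fx=3.4,fy=3.4,interpolation=2);b=cv2.resize(b,(350,330),interpolation=2); o=np.zeros((400,800,3),np.uint8);o[:a.shape[0],:a.shape[1]]=a;o[:330,445:795]=b;cv2.imwrite('pics/c_laid.png',o)
im=f['pixels'].astype(int)
m=((im[...,0]>80)&(im[...,1]<65)&(im[...,2]<65)).astype(np.uint8); mm=np.zeros_like(m); mm[145:175,240:292]=m[145:175,240:292]; print(mm.sum())
S=4;h=cv2.convexHull(np.argwhere(mm)[:,::-1].astype(np.float32));T=np.zeros((1680,2240),np.uint8);cv2.fillConvexPoly(T,np.round(h*S+S/2).astype(int),1);T=cv2.dilate(T,np.ones((S,S)))
def iou(p):
    q=np.array([proj(f,x) for x in cyl(p[0],p[1],p[2],.0517)],np.float32);t=np.zeros_like(T);cv2.fillConvexPoly(t,np.round(cv2.convexHull(q)*S+S/2).astype(int),1);return (t&T).sum()/(t|T).sum()
r=minimize(lambda p:-iou(p),[.571,.265,-.08],method='Nelder-Mead',options=dict(initial_simplex=[[.571,.265,-.08],[.58,.265,-.08],[.571,.275,-.08],[.571,.265,-.0]])); print(r.x,-r.fun)
E
```

```text
clock: 9.85
position: [0.5705, 0.2667, 0.0423]
tool_rot: [-3.142, 0.0, 3.067]
force: [-0.3, -0.3, -0.7]
grip_width: 0.0598
finger_force: 0.0
clock: 10.35
position: [0.5118, 0.2669, 0.1506]
tool_rot: [3.139, 0.004, 3.066]
force: [-0.3, 2.0, -0.6]
grip_width: 0.0317
finger_force: 0.0
[0.50757736 0.26744757 0.14952338] [ 3.14037328e+00 -8.52466091e-06  3.06957175e+00] [ 1.69695804  0.70550825 -0.08832038]
419
[ 0.57313089  0.27001319 -0.10346671] 0.8981926332646991
```

View pics/c_laid.png

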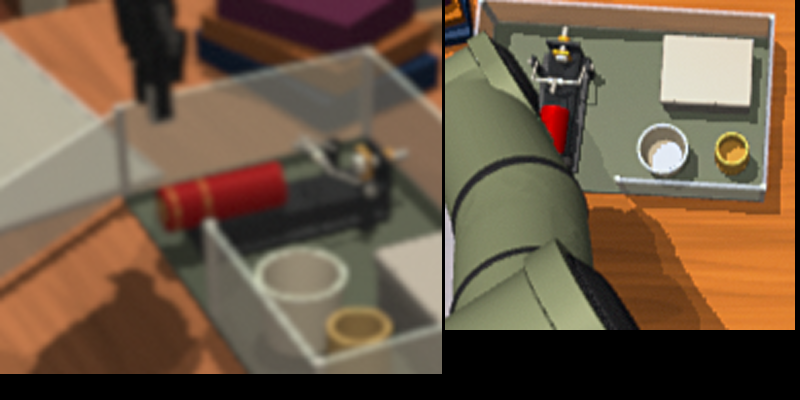

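The tin lies in the groove, lid at (165,205), base (285,180) in front of the tongue; the other exhibits are undisturbed. That used my last picture, so from here I go by force and numbers. Moving shut fingers to in front of the lid.

```bash
python3 -m crank '{"travel":[[-1.5,0.2,0],[-2.6,0.45,0],[-2.6,0.45,-3],[-2.6,0.45,-6.5],[-2.6,0.45,-9]],"turn":[[0,0,0],[0,0,0],[0,0,0],[0,0,0],[0,0,0]],"gripper":[1,1,1,1,1]}'
python3 -m crank '{"travel":[[0,0,-0.6],[0,0,-1],[0,0,-1],[0,0,-1],[0,0,-1]],"turn":[[0,0,0],[0,0,0],[0,0,0],[0,0,0],[0,0,0]],"gripper":[1,1,1,1,1]}'; python3 -c "
from workcell import bot
s=bot.observe();print(s['position'],s['force'],s['moment'])"
```

```text
clock: 10.95
position: [0.4841, 0.2712, 0.0561]
tool_rot: [-3.141, -0.0, 3.068]
force: [-0.2, 0.7, 0.2]
grip_width: -0.0003
finger_force: 0.0
clock: 11.45
position: [0.485, 0.2715, 0.0483]
tool_rot: [3.141, 0.001, 3.067]
force: [-0.3, -0.4, -0.0]
grip_width: 0.0
finger_force: 0.0
[0.48501924 0.27150114 0.04830437] [-0.33004195 -0.39252687 -0.02089636] [0.03821659 0.02313977 0.04474655]
```

```bash
python3 -m crank '{"travel":[[0.4,-0.03,-0.2],[0.8,-0.06,-0.2],[1.2,-0.09,-0.2],[1.6,-0.12,-0.2],[2,-0.15,-0.2]],"turn":[[0,0,0],[0,0,0],[0,0,0],[0,0,0],[0,0,0]],"gripper":[1,1,1,1,1]}'
python3 -m crank '{"travel":[[0.2,-0.02,0],[0.4,-0.03,0],[0.6,-0.05,0],[0.8,-0.06,0],[1,-0.08,0]],"turn":[[0,0,0],[0,0,0],[0,0,0],[0,0,0],[0,0,0]],"gripper":[1,1,1,1,1]}'; python3 -c "
from workcell import bot
s=bot.observe();print(s['position'],s['force'],s['moment'])"
```

```text
clock: 11.95
position: [0.5048, 0.2696, 0.0453]
tool_rot: [-3.141, -0.0, 3.067]
force: [-2.3, -0.6, 1.7]
grip_width: 0.0001
finger_force: 1.2
clock: 12.45
position: [0.5146, 0.2688, 0.0453]
tool_rot: [-3.141, -0.0, 3.067]
force: [-1.7, -0.4, 1.0]
grip_width: 0.0005
finger_force: 1.0
[0.51460712 0.26882281 0.0452512 ] [-1.70441927 -0.35045103  0.99608773] [-0.15490827  0.42224387 -0.04368999]
```

In contact and sliding at about 2 N. Continuing under the bail.

```bash
for i in 1 2; do python3 -m crank '{"travel":[[0.15,-0.01,0],[0.3,-0.02,0],[0.45,-0.03,0],[0.6,-0.05,0],[0.75,-0.06,0]],"turn":[[0,0,0],[0,0,0],[0,0,0],[0,0,0],[0,0,0]],"gripper":[1,1,1,1,1]}' | egrep 'pos|^force'; done
```

```text
position: [0.5221, 0.2683, 0.0453]
force: [-1.9, -1.7, 0.3]
position: [0.5296, 0.2678, 0.0453]
force: [-2.2, -1.0, 0.6]
```

```bash
for i in 1 2; do python3 -m crank '{"travel":[[0.15,-0.01,0],[0.3,-0.02,0],[0.45,-0.03,0],[0.6,-0.05,0],[0.75,-0.06,0]],"turn":[[0,0,0],[0,0,0],[0,0,0],[0,0,0],[0,0,0]],"gripper":[1,1,1,1,1]}' | egrep 'pos|^force'; done
```

```text
position: [0.5365, 0.2671, 0.0452]
force: [-11.4, -1.8, 6.6]
position: [0.5437, 0.2665, 0.0453]
force: [-7.9, -1.1, 5.3]
```

The bail has been lifted (11 N peak) and the tin slides at 8 N. The base is now at about local x = 29 mm, with the stop between 44 and 70.

```bash
for i in 1 2 3; do python3 -m crank '{"travel":[[0.1,-0.01,0],[0.2,-0.02,0],[0.3,-0.02,0],[0.4,-0.03,0],[0.5,-0.04,0]],"turn":[[0,0,0],[0,0,0],[0,0,0],[0,0,0],[0,0,0]],"gripper":[1,1,1,1,1]}' | egrep 'pos|^force'; done
```

```text
position: [0.5487, 0.2661, 0.0452]
force: [-9.1, -0.9, 5.2]
position: [0.5537, 0.2657, 0.0453]
force: [-7.7, -1.2, 5.2]
position: [0.5587, 0.2653, 0.0452]
force: [-8.2, -1.6, 5.3]
```

```bash
python3 -m crank '{"travel":[[0.08,-0.01,0],[0.16,-0.01,0],[0.24,-0.02,0],[0.32,-0.02,0],[0.4,-0.03,0]],"turn":[[0,0,0],[0,0,0],[0,0,0],[0,0,0],[0,0,0]],"gripper":[1,1,1,1,1]}' | egrep 'pos|^force'
```

```text
position: [0.5627, 0.2649, 0.0452]
force: [-8.8, -1.3, 4.8]
```

```bash
python3 -m crank '{"travel":[[0.06,0,0],[0.12,-0.01,0],[0.18,-0.01,0],[0.24,-0.02,0],[0.3,-0.02,0]],"turn":[[0,0,0],[0,0,0],[0,0,0],[0,0,0],[0,0,0]],"gripper":[1,1,1,1,1]}' | egrep 'pos|^force'
```

```text
position: [0.5656, 0.2647, 0.0452]
force: [-8.5, -2.1, 6.2]
```

```bash
python3 -m crank '{"travel":[[0.06,0,0],[0.12,-0.01,0],[0.18,-0.01,0],[0.24,-0.02,0],[0.3,-0.02,0]],"turn":[[0,0,0],[0,0,0],[0,0,0],[0,0,0],[0,0,0]],"gripper":[1,1,1,1,1]}' | egrep 'pos|^force'
```

```text
position: [0.5686, 0.2645, 0.0452]
force: [-9.1, -2.6, 5.2]
```

```bash
python3 -m crank '{"travel":[[0.06,0,0],[0.12,-0.01,0],[0.18,-0.01,0],[0.24,-0.02,0],[0.3,-0.02,0]],"turn":[[0,0,0],[0,0,0],[0,0,0],[0,0,0],[0,0,0]],"gripper":[1,1,1,1,1]}' | egrep 'pos|^force'
```

```text
position: [0.5716, 0.2642, 0.0452]
force: [-8.8, -2.2, 5.7]
```

```bash
python3 -m crank '{"travel":[[0.06,0,0],[0.12,-0.01,0],[0.18,-0.01,0],[0.24,-0.02,0],[0.3,-0.02,0]],"turn":[[0,0,0],[0,0,0],[0,0,0],[0,0,0],[0,0,0]],"gripper":[1,1,1,1,1]}' | egrep 'pos|^force'
```

```text
position: [0.5746, 0.264, 0.0452]
force: [-8.2, -2.9, 6.5]
```

```bash
python3 -m crank '{"travel":[[0.05,0,0],[0.1,-0.01,0],[0.15,-0.01,0],[0.2,-0.02,0],[0.25,-0.02,0]],"turn":[[0,0,0],[0,0,0],[0,0,0],[0,0,0],[0,0,0]],"gripper":[1,1,1,1,1]}' | egrep 'pos|^force'
```

```text
position: [0.5771, 0.2638, 0.0452]
force: [-8.3, -3.0, 6.5]
```

```bash
python3 -m crank '{"travel":[[0.05,0,0],[0.1,-0.01,0],[0.15,-0.01,0],[0.2,-0.02,0],[0.25,-0.02,0]],"turn":[[0,0,0],[0,0,0],[0,0,0],[0,0,0],[0,0,0]],"gripper":[1,1,1,1,1]}' | egrep 'pos|^force'
```

```text
position: [0.579, 0.2636, 0.0452]
force: [-14.5, -3.3, 10.7]
```

```bash
python3 -m crank '{"travel":[[0.04,0,0],[0.08,-0.01,0],[0.12,-0.01,0],[0.16,-0.02,0],[0.2,-0.02,0]],"turn":[[0,0,0],[0,0,0],[0,0,0],[0,0,0],[0,0,0]],"gripper":[1,1,1,1,1]}' | egrep 'pos|^force'
```

```text
position: [0.5797, 0.2636, 0.0451]
force: [-22.4, -3.1, 16.9]
```

The stop is felt: a steady rise from 8 to 22 N over the last 2–3 mm. One more small step to be firm, then back off slowly.

```bash
python3 -m crank '{"travel":[[0.05,0,0],[0.1,0,0],[0.1,0,0],[0.1,0,0],[0.1,0,0]],"turn":[[0,0,0],[0,0,0],[0,0,0],[0,0,0],[0,0,0]],"gripper":[1,1,1,1,1]}' | egrep 'pos|^force'
python3 -m crank '{"travel":[[-0.1,0.01,0],[-0.25,0.02,0],[-0.5,0.04,0],[-1,0.08,0],[-2,0.15,0]],"turn":[[0,0,0],[0,0,0],[0,0,0],[0,0,0],[0,0,0]],"gripper":[1,1,1,1,1]}' | egrep 'clock|pos|^force'
```

```text
position: [0.5801, 0.2635, 0.0451]
force: [-26.0, -4.9, 19.3]
clock: 20.95
position: [0.5636, 0.2651, 0.0453]
force: [-1.4, 0.3, 0.0]
```

Touch released cleanly. Backing out, rising, and crossing over the door to its outer side.

```bash
python3 -m crank '{"travel":[[-3,0.2,0],[-6.5,0.5,0],[-10,0.8,0],[-11,0.8,4],[-11,0.8,9]],"turn":[[0,0,0],[0,0,0],[0,0,0],[0,0,0],[0,0,0]],"gripper":[1,1,1,1,1]}' | egrep 'clock|pos|^force'
python3 -m crank '{"travel":[[0,0,4],[-2,3.5,4],[-4,7,4],[-6,9.5,4],[-6,9.5,4]],"turn":[[0,0,0],[0,0,0],[0,0,0],[0,0,0],[0,0,0]],"gripper":[1,1,1,1,1]}' | egrep 'clock|pos|^force'
python3 - <<'E'
from h import *
f=snap('top','top4');g=snap('side','side4');s0=load('side0')
for u,n in((g,'side'),):
    im=u['pixels'].astype(int);m=((im[...,0]>80)&(im[...,1]<65)&(im[...,2]<65));m[:145]=0;m[185:]=0;m[:,:235]=0;m[:,320:]=0
    p=np.argwhere(m);print(n,len(p),p.min(0),p.max(0))
print('predicted tin hull side', [cv2.boundingRect(np.array([proj(g,x) for x in cyl(.6465-k*.001,.2590,-.075,.0517)],np.float32)) for k in(-3,0,3)])
im=f['pixels'].astype(int);m=((im[...,0]>80)&(im[...,1]<65)&(im[...,2]<65));m[:110]=0;m[210:]=0;m[:,:140]=0;m[:,220:]=0
p=np.argwhere(m);print('top',len(p),p.min(0) if len(p) else 0,p.max(0) if len(p) else 0)
print('pred top',[cv2.boundingRect(np.array([proj(f,x) for x in cyl(.6465-k*.001,.2590,-.075,.0517)],np.float32)) for k in(-3,0,3)])
E
```

```text
clock: 21.45
position: [0.4502, 0.2729, 0.1349]
force: [1.1, 0.6, 0.3]
clock: 21.95
position: [0.3899, 0.3718, 0.1753]
force: [0.2, -0.8, -0.6]
side 380 [147 235] [168 308]
predicted tin hull side [(269, 146, 40, 23), (268, 146, 40, 23), (268, 147, 39, 22)]
top 426 [111 142] [206 192]
pred top [(175, 135, 19, 40), (174, 136, 20, 40), (174, 137, 20, 40)]
```

The tin is where predicted (side-view extents match within 1 px). Descending outside the door and swinging it shut.

```bash
python3 -m crank '{"travel":[[0.2,-0.2,-3],[0.4,-0.4,-6],[0.4,-0.4,-9],[0.4,-0.4,-11],[0.4,-0.4,-12]],"turn":[[0,0,0],[0,0,0],[0,0,0],[0,0,0],[0,0,0]],"gripper":[1,1,1,1,1]}' | egrep 'clock|pos|^force'
python3 -m crank '{"travel":[[0.4,-0.7,0],[0.9,-1.5,0],[1.4,-2.4,0],[1.9,-3.2,0],[2.3,-4,0]],"turn":[[0,0,0],[0,0,0],[0,0,0],[0,0,0],[0,0,0]],"gripper":[1,1,1,1,1]}' | egrep 'clock|pos|^force'
```

```text
clock: 22.55
position: [0.3976, 0.3624, 0.0537]
force: [-0.3, -0.1, 0.7]
clock: 23.05
position: [0.4215, 0.3234, 0.056]
force: [0.5, 0.8, 1.6]
```

```bash
python3 -m crank '{"travel":[[0.5,-1.2,0],[1.3,-2.3,0],[2.3,-3.4,0],[3.5,-4.4,0],[4.8,-5.2,0]],"turn":[[0,0,0],[0,0,0],[0,0,0],[0,0,0],[0,0,0]],"gripper":[1,1,1,1,1]}' | egrep 'clock|pos|^force'
python3 -m crank '{"travel":[[0.6,-0.2,0],[1.2,-0.4,0],[1.7,-0.5,0],[2.2,-0.7,0],[2.6,-0.8,0]],"turn":[[0,0,0],[0,0,0],[0,0,0],[0,0,0],[0,0,0]],"gripper":[1,1,1,1,1]}' | egrep 'clock|pos|^force'
```

```text
clock: 23.55
position: [0.4695, 0.2707, 0.0552]
force: [-1.1, 1.0, 0.0]
clock: 24.05
position: [0.4947, 0.2642, 0.0553]
force: [-0.1, -0.2, 0.6]
```

```bash
python3 -m crank '{"travel":[[0.2,0,0],[0.4,0,0],[0.6,0,0],[0.8,0,0],[1,0,0]],"turn":[[0,0,0],[0,0,0],[0,0,0],[0,0,0],[0,0,0]],"gripper":[1,1,1,1,1]}' | egrep 'clock|pos|^force'
```

```text
clock: 24.55
position: [0.4998, 0.2643, 0.0543]
force: [-36.7, 1.3, 12.6]
```

```bash
python3 - <<'E'
from h import *
g=snap('side','side5');f=snap('top','top5')
# change in door region vs. earlier: knob white blob location
h=np.array([.519,.372]);
for th in(0,3,6,10):
    a=np.radians(th+2.7);e=np.array([-np.sin(a),-np.cos(a)]);n=np.array([-np.cos(a),np.sin(a)])
    k=np.r_[h+.179*e+.03*n,.068];t=np.r_[h+.209*e,.098]; print(th,'knob',proj(g,k).round(1),proj(f,k).round(1),'edge top',proj(g,t).round(1),proj(f,t).round(1))
d=np.abs(g['pixels'].astype(int)-load('side4')['pixels']).sum(2)
for u,r in((g,(slice(150,200),slice(215,270))),(f,(slice(195,225),slice(195,225)))):
    im=u['pixels'][r].astype(int); m=(im.min(2)>165); p=np.argwhere(m); print(len(p),p[:,::-1].mean(0)+[r[1].start,r[0].start] if len(p) else 0)
E
```

```text
0 knob [246.9 177.7] [203.  208.7] edge top [260.3 171.3] [212.8 197.1]
3 knob [243.6 178.2] [202.1 211.7] edge top [256.6 172.2] [212.4 200.8]
6 knob [240.2 178.6] [201.1 214.8] edge top [252.8 173. ] [211.8 204.5]
10 knob [235.7 178.9] [199.5 218.8] edge top [247.6 173.9] [210.7 209.4]
0 0
38 [212.89473684 196.23684211]
```

Hard resistance at the shut position. Backing straight off and checking.

```bash
python3 -m crank '{"travel":[[-0.4,0,0],[-0.8,0,0],[-2,0,0],[-4,0,0],[-7,0,0]],"turn":[[0,0,0],[0,0,0],[0,0,0],[0,0,0],[0,0,0]],"gripper":[1,1,1,1,1]}' | egrep 'clock|pos|^force'
python3 -m crank '{"travel":[[-2,1,5],[-3,4,10],[-3,8,15],[-3,12.5,16],[-3,17,16]],"turn":[[0,0,0],[0,0,0],[0,0,0],[0,0,0],[0,0,0]],"gripper":[1,1,1,1,1]}' | egrep 'clock|pos|^force'
python3 - <<'E'
from h import *
g=snap('side','side6');f=snap('top','top6');g0=load('side0');f0=load('top0')
# knob: pale blob that is new in front of the case
for a,b,r in((g,g0,(slice(160,195),slice(225,262))),(f,f0,(slice(195,225),slice(190,222)))):
    A=a['pixels'][r].astype(int);B=b['pixels'][r].astype(int); m=(np.abs(A-B).sum(2)>90)&(A.min(2)>120); p=np.argwhere(m); print(len(p),(p[:,::-1].mean(0)+[r[1].start,r[0].start]).round(1) if len(p) else 0, p.min(0)+[r[0].start,r[1].start] if len(p) else 0,p.max(0)+[r[0].start,r[1].start] if len(p) else 0)
R=(slice(105,200),slice(215,290)); print('others diff',(np.abs(f['pixels'][R].astype(int)-f0['pixels'][R]).sum(2)>60).sum())
im=f['pixels'].astype(int);m=((im[...,0]>80)&(im[...,1]<65)&(im[...,2]<65)).astype(np.uint8);m[:115]=0;m[200:]=0;m[:,:165]=0;m[:,205:]=0
p=np.argwhere(m);print('tin top',len(p),p.min(0),p.max(0))
E
```

```text
clock: 25.15
position: [0.4343, 0.2639, 0.0554]
force: [0.0, 0.5, -0.6]
clock: 25.65
position: [0.4049, 0.4232, 0.2171]
force: [0.6, -0.3, -0.1]
58 [247.8 172.6] [162 241] [176 257]
107 [199.6 203.6] [195 190] [212 209]
others diff 0
tin top 406 [136 175] [174 192]
```

The door is shut (knob where a 0° door puts it), the tin is at the stop, and no pixels changed around the other exhibits. Handing in.

```bash
python3 -c "
from workcell import bot
print(bot.job_done())"
```

```text
the job is handed in; nothing more can be done
None
```

The red tin lies in the V-groove under the bail, base end to the back, and was pressed into the back stop with about 26 N before I let it go. The door was then swung shut against its stop, the other exhibits look unmoved in the top view, and the job was handed in at about 26 s.

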